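Hold a small cheese in the coring clamp

TASK

Take the dark brown cheese gently off the ripening board, stand it flat on the bed of the coring clamp between the white pad and the V stop, and let go of it. Then pump the orange trigger towards the grip post until the pad presses the cheese against the stop, and finish while holding the trigger squeezed so that about half of the yellow gauge behind the pad has gone in: the cheese held firmly but not crushed. Move the pad only with the trigger, and leave the other things where they are.

Things in the scene. Friction and masses are not known exactly. Their poses are not given: they have to be found in the camera images.
- brown_cheese: The cheese to clamp: dark brown rind, round flat disc, diameter 60 mm, height 44 mm, about 0.14 kg, loose. Origin: centre of its underside; z up through its axis. One of three like cheeses standing on the ripening board, 18 mm above the table, about 100 mm apart in any order. Its rind bruises if squeezed with more than about 30 N a side; 8 N lifts it.
- golden_cheese_a: Golden cheese of the same size and origin, on the same board; to be left alone.
- golden_cheese_b: Second golden cheese, likewise.
- board: Pale wooden ripening board under the three cheeses, fixed, 320 x 110 x 18 mm, long along its x. Origin: centre of its underside.
- clamp: The coring clamp, screwed to the table: wooden bed 130 mm (its x) by 340 mm (its y, -145 to +195), 18 mm thick. Origin on the table; z up. Along y from the -y end: dark V stop (34 mm high), seat, white pad, blue jaw plate (43 mm mid height, top 63) with toothed rod, blue ratchet housing (y 88 to 152, top 84), from which the orange trigger and black grip post stand up.
- seat (a point): Point on the bed's top face (18 mm above the table) below the centre of a 60 mm cheese when it is pushed fully into the V stop (within 2 mm). A cheese set down up to 12 mm short of it towards the pad is pushed home by the pad.
- post (a point): Middle of the fixed black grip post, 145 mm above the table. The post is 24 mm wide (clamp x), 20 mm thick (clamp y, 10 mm either side of this point) and reaches 170 mm above the table.
- trigger_tip (a point): Centre of the orange cross bar at the trigger's top (12 mm diameter, 30 mm long along clamp x), 145 mm above the table. Free, it is 38 mm from post on the -y side, 54 mm over the outsides of post and bar; squeezed, 33 mm. The post does not give: stand the tool nearer the post, so that the post-side finger meets it only when the trigger is in.
- trigger: The orange trigger blade and cross bar, hinged 70 mm above the table at clamp y = 116 mm; origin on the hinge.
- trigger_angle (a joint): Trigger angle: 0 free, 0.28 fully squeezed (its bar, 75 mm above the hinge, moves 21 mm). A spring of 3 to 4.5 N at the bar returns it. Each squeeze drives the jaw up to 15.4 mm (0.055 m per rad, less up to 5 mm until the pawl meets a tooth); on release the jaw stays. Force at the bar is 0.73 times that on the rod (pad force plus 4 N), plus the spring.
- jaw_travel (a joint): Travel of rod and jaw plate towards the stop, 0 to 0.058 m. Starts anywhere in 0 to 0.025, when the pad is 42 mm less this value short of a seated cheese. Friction of 4 N holds it; but when the trigger is let go a compressed pad throws it back until the pad only just touches (0 to 4 N), so the press lasts only while the trigger is held.
- jaw: Blue jaw plate 50 x 14 x 40 mm with the steel rod behind it and the gauge and pad in front.
- pad: White pressing pad 40 mm wide, 34 mm high, 8 mm thick, on a spring in front of the jaw plate.
- pad_front (a point): Centre of the pad's pressing face, 43 mm above the table.
- gauge (a joint): How far the pad has been pressed back, covering the yellow gauge block (26 mm wide, 32 mm high) seen between pad and jaw plate: 0 free (12 mm of yellow), 0.012 fully in. The spring is 2 N per mm: half in is 6 mm and 12 N on the cheese. Fully in crushes the cheese.
- bottle: Amber bottle 190 mm high, diameter 64 mm, bystander.
- jar: Jar with brass lid, 90 mm high, diameter 72 mm, bystander.
- brush: Rind brush lying flat, bystander.
- trier: Cheese trier (steel rod with dark wooden handle), 220 mm long, lying, bystander.
There are look-alikes about, which are no part of the job. Of the things like the brown_cheese, leave any that is blue or red; of the rest the larger one is meant.

How it is judged:
By the outcome, as a careful person would: the job done as asked, in the order asked, and still so for the second after the job is handed in, while the arm keeps its last pose, push and grip.
It also fails if it takes over 72 s, if anything falls off the work surface, if the arm or the gripper's body presses on something with over 40 N, if the wrist force passes 120 N, or if a joint passes its speed limit or range.

ROBOT

A 6-joint arm with a two-finger parallel gripper is mounted at the origin on the work surface. World frame = base frame: x ahead of the robot, y to its left, z up, the work surface at z = 0. Lengths are in m, angles in degrees, forces in N, time in s.
With the tool pointing down it reaches from about 0.4 to 0.825 m from the base axis. Payload 7 kg.
Tool frame: the origin (TCP) lies midway between the tips of the shut fingers; the grasp point (between the pads) lies 19 mm behind it; z points along the fingers, y is the line along which they close (so a half turn about z gives the same grasp; the last joint's range is limited). The gripper opens to 88 mm and grips with 3 to 60 N. Pads are 19 mm wide; open, the fingers measure 130 mm over their backs; the gripper's body (78 mm by 193 mm) begins 47 mm behind the grasp point.
Start: joints at [-55.8, 20.546, 0.682, 0, -70.136, -16.507], TCP at [0.205, -0.643, 0.227] pointing down, gripper open.
Joint ranges: [-176.03, 176.03], [-82.01, 121.73], [-58.28, 71.71], [-173.87, 95.51], [-174.79, -0.11], [-173.66, 173.66]. Speed limits (degrees/s): [136.94, 136.94, 172.46, 180, 180, 180].

INTERFACE

Orientations are given as [roll, pitch, yaw] about the fixed x, y, z axes, in that order (R = Rz(yaw) Ry(pitch) Rx(roll)).
In Python, from plant import r gives the robot as it stands.
- The arm moves only by the tool carry_out, never from a script. Its argument "deltas" is a list of rows, each a list of 3 entries, a list of its own where there are three numbers: the opening, from 0 (shut) to 1 (fully open), then the shift along the tool's x, y, z in mm, then the turn, a rotation vector about the tool's x, y, z in rad. In form: [[gripper, [tx, ty, tz], [rx, ry, rz]], ...]. A call has 1 to 12 rows; each row is the pose to reach, as a shift and turn from the pose commanded when the call began, along the tool's axes at that moment; what a row does not reach only later rows make up. A row lasts 1/10 s, in which the tool goes at most 50 mm and 8.59 degrees, less where a joint would pass 70% of its speed; a pose out of reach is approached as far as the arm can. A call with a gripper value outside its range is refused whole. The fingers move at their own pace and stop on an object; "squeeze" is the grip in N (left out, the last holds). Time passes only in rows, so rows that repeat a pose let the fingers close. It gives the time, the measured TCP pose, the force, the opening and the grip force at its end, in the units of the state.
- r.get_state(): the state, without advancing time (a new reading comes with each control period).
- r.capture(name): name is "side" or "top"; returns (picture, depth): 480x640x3 uint8, red, green, blue; 480x640 float32, m along the optical axis (not along the pixel's ray), 0 where there is no reading.
- r.get_calibration(name): a dict with "fov_y" (degrees; the focal length in pixels is half the picture's height over the tangent of half this angle, whatever the lens; pixels are square), "cx", "cy" (the principal point, pixels), "view" (4x4, takes a point from world to camera coordinates). Camera axes: x right, y down, z forward; pixel columns grow to the right and rows downward; lengths in m; the calibration is good to about 2 mm. A picture is of the moment at which its call begins. get_calibration takes no time and is no camera call.
- r.close_job(): hands the job in; it is judged then, once.
The state is a dict: "time_s": time; "joints": joint angles; "qd": joint speeds; "joint_torque": joint torques, N m; "tcp_pos": TCP position; "eef_rot": TCP orientation; "contact_force": force on the tool from outside, world axes, zero at the start; "moment": the same for the moment, N m; "gripper_width": finger opening in m; "gripper_force": force on a finger pad.
Only numpy, scipy, OpenCV 4.12 (cv2) and the standard library are available. Lean on these libraries where they do the work, as an engineer would, in place of code of your own. Each camera call takes 0.05 s, during which the arm holds its last target. There are 200 camera calls.

## Working session

There is one attempt and no reset: what is moved stays moved. The work goes in short steps, Python scripts to look and compute and a tool call to move; the robot and the scene stay as the last step left them, time stands still between calls to the robot, and variables do not carry over. Pictures are saved under pics/ and viewed, at most 10 in all, crops included, and the job is handed in when it is done.

Besides the shell and the picture viewer there is one more tool, called after "Call:" as name(argument=value, ...) on one line, values as JSON. carry_out: Moves the arm, as the interface text tells. Its arguments: {"type":"object","properties":{"deltas":{"type":"array"},"squeeze":{"type":"number"}},"required":["deltas"]}

```bash
mkdir -p pics; cat > h.py <<'E'
import numpy as np, cv2
from plant import r
def cal(n):
    c=r.get_calibration(n); f=240/np.tan(np.radians(c['fov_y'])/2); return f,c['cx'],c['cy'],np.array(c['view'])
def pts(n,depth):
    f,cx,cy,V=cal(n); v,u=np.mgrid[:480,:640]
    P=np.stack([(u-cx)/f*depth,(v-cy)/f*depth,depth,np.ones_like(depth)],-1)
    return (P@np.linalg.inv(V).T)[...,:3]
def ray(n,u,v,z):
    f,cx,cy,V=cal(n); I=np.linalg.inv(V); d=I[:3,:3]@[(u-cx)/f,(v-cy)/f,1]; o=I[:3,3]
    return o+d*(z-o[2])/d[2]
def proj(n,p):
    f,cx,cy,V=cal(n); q=V@np.r_[p,1]; return q[0]/q[2]*f+cx,q[1]/q[2]*f+cy
def snap(n,name):
    im,d=r.capture(n); cv2.imwrite(f'pics/{name}.png',im[...,::-1]); np.savez(f'pics/{name}.npz',im=im,d=d); return im,d
E
python3 - <<'E'
from h import *
for n in('top','side'):
    snap(n,n+'0'); print(n,r.get_calibration(n))
print(r.get_state())
E
```

```text
top {'fov_y': 49.9646672340549, 'cx': 316.7772613654117, 'cy': 234.8194006456786, 'view': array([[ 0.0107726 , -0.99992146,  0.00640535,  0.03102052],
       [-0.97628718, -0.01190261, -0.21615195,  0.59712716],
       [ 0.21621121, -0.00392494, -0.97633873,  1.18769117],
       [ 0.        ,  0.        ,  0.        ,  1.        ]])}
side {'fov_y': 46.90123430121872, 'cx': 322.0805881149402, 'cy': 237.61106042060285, 'view': array([[-0.94416217, -0.32937078, -0.00852535,  0.56118252],
       [-0.18531584,  0.55225828, -0.81281537,  0.17873897],
       [ 0.27242583, -0.76584965, -0.582459  ,  1.19382192],
       [ 0.        ,  0.        ,  0.        ,  1.        ]])}
{'time_s': 0.1, 'joints': array([-5.58005806e+01,  2.05877688e+01,  6.40075156e-01, -1.73938244e-02,
       -7.01375174e+01, -1.65089872e+01]), 'qd': array([ 0.08381079, -0.07279234,  0.16373359,  0.142058  , -0.02525217,
        0.02250932]), 'joint_torque': array([-1.62515858e-03, -5.84162843e+01,  2.93751597e+01,  7.01555550e+00,
        1.01557942e-02, -4.97388328e-05]), 'tcp_pos': array([ 0.20497709, -0.64266476,  0.22572052]), 'eef_rot': array([ 1.79913655e+02, -8.53804920e-03, -1.62315483e+02]), 'contact_force': array([-0.13280838,  0.20431811, -0.53429815]), 'moment': array([-0.06095402, -0.05808506,  0.03913364]), 'gripper_force': 0.0, 'gripper_width': 0.08800356180709915}
```

View pics/top0.png

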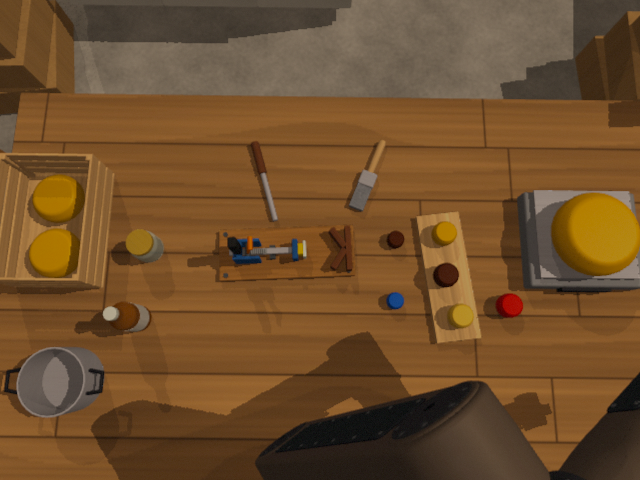

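View pics/side0.png

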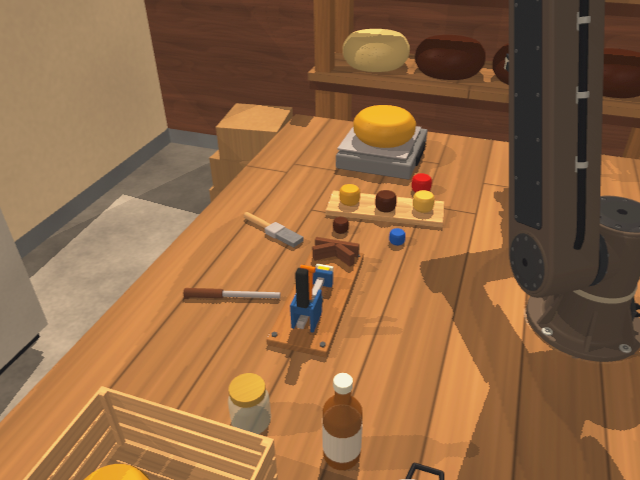

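Candidates in the top view are the brown cheese on the board (446,275), a smaller brown one on the table (396,240), blue (396,300), red (510,305), and golden ones at (444,233) and (460,316). I choose the larger brown one, at (446,275). I'll check it in a close crop and measure.

```bash
python3 - <<'E'
from h import *
z=np.load('pics/top0.npz'); im,d=z['im'],z['d']; P=pts('top',d)
c=im[190:350,210:490]; 
a=cv2.resize(im[205:300,210:365],None,fx=5,fy=5,interpolation=cv2.INTER_CUBIC)
b=cv2.resize(im[205:350,380:530],None,fx=2.6,fy=2.6,interpolation=cv2.INTER_CUBIC)[:, :]
o=np.zeros((600,800,3),np.uint8)
a=cv2.resize(im[205:300,215:365],None,fx=3.3,fy=3.3,interpolation=cv2.INTER_CUBIC); o[:a.shape[0],:a.shape[1]]=a
o[:b.shape[0],-300:]=b[:,:300]
s=np.load('pics/side0.npz')['im'][230:360,260:370]; s=cv2.resize(s,None,fx=2.1,fy=2.1,interpolation=cv2.INTER_CUBIC); o[320:320+s.shape[0],:s.shape[1]]=s
cv2.imwrite('pics/crop1.png',o[...,::-1])
hsv=cv2.cvtColor(im,cv2.COLOR_RGB2HSV)
def rep(name,m,lo,hi):
    m=m&(P[...,2]>lo)&(P[...,2]<hi)
    n,l,st,ce=cv2.connectedComponentsWithStats(m.astype(np.uint8))
    for i in range(1,n):
        if st[i,4]>12:
            q=P[l==i]; print(name,ce[i].round(1),st[i,4],'med',np.median(q,0).round(4),'min',q.min(0).round(3),'max',q.max(0).round(3))
reg=np.zeros((480,640),bool); reg[210:345,215:535]=1
H,S,V=[hsv[...,i].astype(int) for i in range(3)]
rep('dark',reg&(V<90),.03,.2)
rep('board-ish top',reg&(V>100)&(np.mgrid[:480,:640][1]>400),.012,.024)
rep('bed',reg&(np.mgrid[:480,:640][1]<365),.013,.023)
rep('blue',reg&(H>95)&(H<125)&(S>130),.02,.2)
rep('yellow',reg&(H>22)&(H<35)&(S>120)&(V>120),.02,.2)
rep('white',reg&(S<40)&(V>170),.02,.2)
rep('orange',reg&(H>5)&(H<16)&(S>200)&(V>170),.05,.2)
rep('post',reg&(np.mgrid[:480,:640][1]<260),.155,.2)
E
```

```text
dark [528.8 243. ] 727 med [ 0.5907 -0.4829  0.0483] min [ 0.48  -0.504  0.03 ] max [ 0.675 -0.476  0.058]
dark [339.3 249.2] 346 med [ 0.5646 -0.0169  0.0516] min [ 0.516 -0.046  0.03 ] max [0.621 0.008 0.061]
dark [395.8 237.8] 157 med [ 0.5984 -0.1601  0.0328] min [ 0.58  -0.178  0.03 ] max [ 0.617 -0.14   0.04 ]
dark [436.8 240.3] 49 med [ 0.5889 -0.2569  0.0459] min [ 0.581 -0.279  0.031] max [ 0.609 -0.247  0.056]
dark [240.8 250.9] 488 med [0.5474 0.2192 0.0821] min [0.531 0.171 0.03 ] max [0.58  0.254 0.174]
dark [292.8 251.6] 48 med [0.5561 0.0973 0.0584] min [0.539 0.085 0.03 ] max [0.587 0.105 0.067]
dark [256.3 242.9] 38 med [0.5763 0.1853 0.0567] min [0.575 0.178 0.03 ] max [0.584 0.196 0.082]
dark [271.6 255.9] 29 med [0.5487 0.1481 0.0342] min [0.543 0.142 0.03 ] max [0.554 0.155 0.04 ]
dark [445.2 274.7] 483 med [ 0.5029 -0.2717  0.061 ] min [ 0.478 -0.305  0.031] max [ 0.532 -0.246  0.069]
dark [501.6 308.4] 49 med [ 0.4227 -0.4107  0.0357] min [ 0.408 -0.429  0.03 ] max [ 0.457 -0.404  0.045]
dark [450.4 321.5] 27 med [ 0.3925 -0.2826  0.0449] min [ 0.382 -0.293  0.
[... 241 characters left out ...]
22]
bed [285.4 253.4] 4693 med [0.5517 0.113  0.0183] min [ 0.489 -0.059  0.013] max [0.634 0.285 0.023]
blue [256.4 242.4] 40 med [0.5766 0.1842 0.061 ] min [0.575 0.178 0.029] max [0.581 0.193 0.087]
blue [245.1 255.5] 250 med [0.5352 0.2138 0.079 ] min [0.531 0.176 0.022] max [0.579 0.236 0.14 ]
blue [294.5 250.1] 90 med [0.5586 0.0908 0.063 ] min [0.539 0.085 0.03 ] max [0.584 0.098 0.069]
blue [394.9 300.3] 211 med [ 0.4437 -0.1543  0.0307] min [ 0.425 -0.175  0.022] max [ 0.461 -0.135  0.039]
yellow [300.1 248.4] 51 med [0.5637 0.0782 0.0607] min [0.551 0.073 0.055] max [0.578 0.083 0.065]
post [231.4 242.1] 105 med [0.5552 0.2278 0.1694] min [0.544 0.218 0.156] max [0.567 0.238 0.174]
```

View pics/crop1.png

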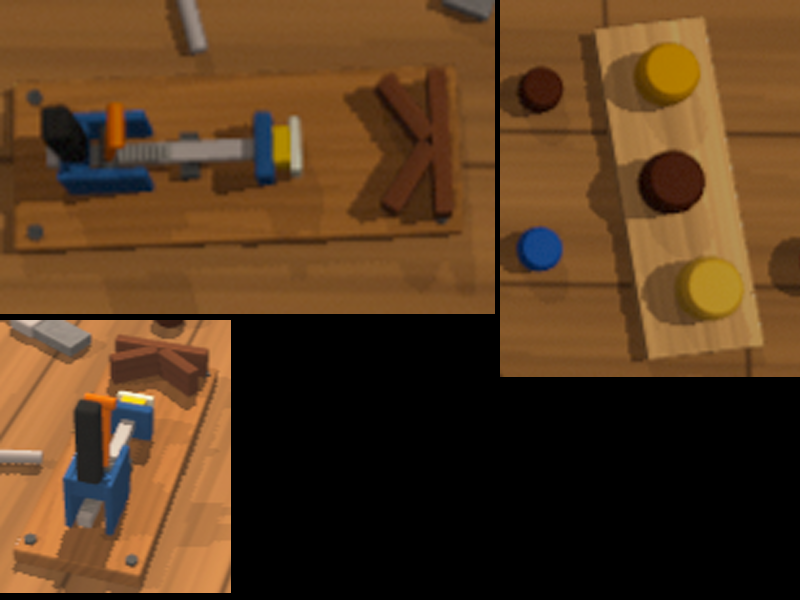

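The crop confirms that the larger brown cheese stands mid-board at top px (446,275). The V stop is at px ~(340,249), the pad is at ~(304,247), and the trigger bar (orange) is at ~(249,243) with the post at ~(232,242). Next: precise poses.

```bash
cat > m.py <<'E'
from h import *
z=np.load('pics/top0.npz'); im,d=z['im'],z['d']; P=pts('top',d)
hsv=cv2.cvtColor(im,cv2.COLOR_RGB2HSV); H,S,V=[hsv[...,i].astype(int) for i in range(3)]
v,u=np.mgrid[:480,:640]
def big(m):
    n,l,st,ce=cv2.connectedComponentsWithStats(m.astype(np.uint8)); return l==1+np.argmax(st[1:,4])
def rect(m,zz):
    c=max(cv2.findContours(m.astype(np.uint8),0,1)[0],key=cv2.contourArea)[:,0]
    w=np.array([ray('top',a,b,zz)[:2] for a,b in c]); return cv2.minAreaRect((w*1000).astype(np.float32))
bed=big((P[...,2]>.0115)&(P[...,2]<.2)&(u>215)&(u<365)&(v>222)&(v<290)&(P[...,2]>.0115))
edge=big((P[...,2]>.0115)&(P[...,2]<.024)&(u>215)&(u<365)&(v>222)&(v<290))
rb=rect(cv2.morphologyEx(edge.astype(np.uint8),cv2.MORPH_OPEN,np.ones((3,3))),.018)
print('bed',rb, cv2.boxPoints(rb).round(1).tolist())
brd=big((P[...,2]>.0115)&(P[...,2]<.08)&(u>405)&(u<490)&(v>205)&(v<350))
print('board',rect(big((P[...,2]>.0115)&(P[...,2]<.024)&(u>405)&(u<490)&(v>205)&(v<350)),.018))
for n,(lo,hi,x0,x1,y0,y1) in dict(brown=(.056,.07,425,470,255,295),golda=(.056,.07,425,465,215,250),goldb=(.056,.07,440,480,297,335)).items():
    m=big((P[...,2]>lo)&(P[...,2]<hi)&(u>x0)&(u<x1)&(v>y0)&(v<y1))
    c=max(cv2.findContours(m.astype(np.uint8),0,1)[0],key=cv2.contourArea)[:,0]
    w=np.array([ray('top',a,b,.062)[:2] for a,b in c])*1000
    A=np.c_[2*w,np.ones(len(w))]; s=np.linalg.lstsq(A,(w**2).sum(1),rcond=None)[0]
    print(n,s[:2].round(1),'D',2*np.sqrt(s[2]+s[:2]@s[:2]),'ell',cv2.fitEllipse(w.astype(np.float32)))
E
python3 m.py
```

```text
bed ((562.4046630859375, 113.18328857421875), (130.22235107421875, 337.8048400878906), 3.060887575149536) [[488.3999938964844, 278.3999938964844], [506.3999938964844, -59.0], [636.4000244140625, -52.0], [618.4000244140625, 285.29998779296875]]
board ((509.0474853515625, -286.9905090332031), (319.634765625, 111.81571960449219), 7.380582332611084)
brown [ 505.9 -275.3] D 53.073529308538795 ell ((505.9400939941406, -275.2522277832031), (53.031551361083984, 53.35178756713867), 90.03205871582031)
golda [ 609.1 -275.7] D 52.612750075745204 ell ((609.1322021484375, -275.69805908203125), (52.29345703125, 53.370723724365234), 65.36483001708984)
goldb [ 408.1 -305.8] D 52.459687694983096 ell ((408.1080322265625, -305.78179931640625), (52.02225875854492, 53.291683197021484), 145.2040252685547)
```

```bash
cat >> h.py <<'E'
YAW=3.06; cc=np.array([562.4,113.2]); a_=np.radians(YAW); Rc=np.array([[np.cos(a_),-np.sin(a_)],[np.sin(a_),np.cos(a_)]]); O=cc-25*Rc[:,1]
def tocl(p): return (np.asarray(p)[...,:2]*1000-O)@Rc
def tow(c): return O+Rc@np.asarray(c,float)
E
python3 - <<'E'
from m import *
C=tocl(P); Z=P[...,2]*1000; X,Y=C[...,0],C[...,1]
print('O',O)
inb=(abs(X)<62)&(Y>-142)&(Y<190)
# V top
m=inb&(Y<0)&(Z>44); w=C[m]
for x in range(-48,49,8):
    q=w[abs(w[:,0]-x)<2.5]; 
    if len(q): print('V x',x,q[:,1].min().round(1),q[:,1].max().round(1),len(q))
for n,mm in dict(post=inb&(Z>160),bar=(H>5)&(H<18)&(S>190)&(V>150)&inb&(Z>125)&(Y>60), barall=inb&(Z>135)&(Z<156),yel=inb&(H>22)&(H<35)&(S>120)&(V>120)&(Z>50),plate=inb&(H>95)&(H<125)&(S>120)&(Z>58)&(Y<60),pad=inb&(S<90)&(V>150)&(Z>50)&(Y<40),top=inb&(Z>55)&(Y<20)&(Y>-60)).items():
    q=C[mm]
    if len(q): print(n,len(q),'x',q[:,0].min().round(1),q[:,0].max().round(1),'y',q[:,1].min().round(1),q[:,1].max().round(1),'med',np.median(q,0).round(1),np.median(Z[mm]).round(1), 'z',Z[mm].min().round(),Z[mm].max().round())
# row listing along the axis
for row in (247,248,249):
  print([(uu,Y[row,uu].round(),Z[row,uu].round(),im[row,uu].tolist()) for uu in range(288,310,1)])
E
```

```text
bed ((562.4046630859375, 113.18328857421875), (130.22235107421875, 337.8048400878906), 3.060887575149536) [[488.3999938964844, 278.3999938964844], [506.3999938964844, -59.0], [636.4000244140625, -52.0], [618.4000244140625, 285.29998779296875]]
board ((509.0474853515625, -286.9905090332031), (319.634765625, 111.81571960449219), 7.380582332611084)
brown [ 505.9 -275.3] D 53.073529308538795 ell ((505.9400939941406, -275.2522277832031), (53.031551361083984, 53.35178756713867), 90.03205871582031)
golda [ 609.1 -275.7] D 52.612750075745204 ell ((609.1322021484375, -275.69805908203125), (52.29345703125, 53.370723724365234), 65.36483001708984)
goldb [ 408.1 -305.8] D 52.459687694983096 ell ((408.1080322265625, -305.78179931640625), (52.02225875854492, 53.291683197021484), 145.2040252685547)
O [563.73454224  88.23564547]
V x -48 -132.0 -85.7 24
V x -40 -132.5 -83.9 30
V x -32 -132.9 -89.1 28
V x -24 -133.6 -1.4 31
V x -16 -133.6 -2.3 35
V x -8 -134.2 -0.1 43
V x 0 -132.2 -0.3 36
V x 8 -132.7 -0.7 42
V x 16 -133.2 -1.1 37
V x 24 -134.1 -1.2 32
V x 32 -134.2 -87.3 30
V x 40 -132.2 -82.9 24
V x 
[... 3652 characters left out ...]
at64(-5.0), np.float64(62.0), [160, 127, 0]), (299, np.float64(-7.0), np.float64(58.0), [174, 136, 0]), (300, np.float64(-10.0), np.float64(61.0), [174, 136, 0]), (301, np.float64(-12.0), np.float64(62.0), [175, 137, 0]), (302, np.float64(-15.0), np.float64(57.0), [163, 131, 0]), (303, np.float64(-17.0), np.float64(59.0), [171, 159, 126]), (304, np.float64(-20.0), np.float64(62.0), [177, 168, 144]), (305, np.float64(-22.0), np.float64(63.0), [168, 153, 125]), (306, np.float64(-24.0), np.float64(18.0), [134, 102, 69]), (307, np.float64(-27.0), np.float64(21.0), [116, 71, 27]), (308, np.float64(-29.0), np.float64(21.0), [124, 75, 27]), (309, np.float64(-32.0), np.float64(18.0), [128, 78, 31])]
```

```bash
python3 - <<'E' | tail -22
from m import *
C=tocl(P); Z=P[...,2]*1000; X,Y=C[...,0],C[...,1]
for src in('top',):
  m=(abs(X)<55)&(Y>-142)&(Y<-40)&(Z>42)&(Z<62); w=C[m]
  for x in range(-52,53,6):
    q=w[abs(w[:,0]-x)<3]; y=np.sort(q[:,1]); print(x,y[-4:].round(1))
m=cv2.morphologyEx(m.astype(np.uint8),cv2.MORPH_OPEN,np.ones((2,2)))
E
```

```text
board ((509.0474853515625, -286.9905090332031), (319.634765625, 111.81571960449219), 7.380582332611084)
brown [ 505.9 -275.3] D 53.073529308538795 ell ((505.9400939941406, -275.2522277832031), (53.031551361083984, 53.35178756713867), 90.03205871582031)
golda [ 609.1 -275.7] D 52.612750075745204 ell ((609.1322021484375, -275.69805908203125), (52.29345703125, 53.370723724365234), 65.36483001708984)
goldb [ 408.1 -305.8] D 52.459687694983096 ell ((408.1080322265625, -305.78179931640625), (52.02225875854492, 53.291683197021484), 145.2040252685547)
-52 [-93.1 -93.1 -90.4 -88.5]
-46 [-85.7 -83.6 -83.3 -81.4]
-40 [-86.2 -86.  -83.9 -81.2]
-34 [-91.2 -89.1 -88.7 -86.3]
-28 [-94.1 -93.9 -91.7 -89.2]
-22 [-99.1 -96.8 -96.8 -94.3]
-16 [-104.  -102.1 -101.9  -99.6]
-10 [-107.  -104.8 -104.4 -102. ]
-4 [-109.9 -109.8 -108.  -107.5]
2 [-110.6 -110.5 -110.4 -108. ]
8 [-107.6 -105.9 -105.7 -105.7]
14 [-103.5 -103.5 -101.3 -100.9]
20 [-99.  -98.9 -96.5 -96.5]
26 [-94.4 -94.4 -94.3 -91.9]
32 [-92.  -89.8 -89.7 -87.3]
38 [-87.3 -85.1 -85.1 -82.9]
44 [-85.2 -82.9 -82.9 -82.9]
50 [-90.8 -90.6 -90.5 -87.9]
```

Call:
carry_out(deltas=[[1,[-399,259,0],[0,0,0]],[1,[-399,259,0],[0,0,0]],[1,[-399,259,0],[0,0,0]],[1,[-399,259,0],[0,0,0]],[1,[-399,259,0],[0,0,0]],[1,[-399,259,0],[0,0,0]],[1,[-399,259,0],[0,0,0]],[1,[-399,259,0],[0,0,0]],[1,[-399,259,0],[0,0,0]],[1,[-399,259,0],[0,0,0]],[1,[-399,259,0],[0,0,0]],[1,[-399,259,0],[0,0,0]]], squeeze=10)

```text
time_s: 1.3
tcp_pos: [0.5066, -0.2743, 0.2261]
eef_rot: [180.0, -0.0, -162.2]
contact_force: [-0.3, -0.8, 0.3]
gripper_width: 0.088
gripper_force: 0.0
```

Call:
carry_out(deltas=[[1,[0,0,50],[0,0,0]],[1,[0,0,95],[0,0,0]],[1,[0,0,135],[0,0,0]],[1,[0,0,165],[0,0,0]],[1,[0,0,185],[0,0,0]],[1,[0,0,198],[0,0,0]],[1,[0,0,198],[0,0,0]],[1,[0,0,198],[0,0,0]]])

```text
time_s: 2.1
tcp_pos: [0.5067, -0.2757, 0.0292]
eef_rot: [-180.0, 0.0, -162.3]
contact_force: [-0.1, 0.8, 1.2]
gripper_width: 0.0878
gripper_force: 0.0
```

Call:
carry_out(deltas=[[0.75,[0,0,0],[0,0,0]],[0.7,[0,0,0],[0,0,0]],[0.66,[0,0,0],[0,0,0]],[0.6,[0,0,0],[0,0,0]],[0.6,[0,0,0],[0,0,0]],[0.6,[0,0,0],[0,0,0]]], squeeze=12)

```text
time_s: 2.7
tcp_pos: [0.507, -0.2752, 0.0292]
eef_rot: [-180.0, 0.0, -162.3]
contact_force: [-0.8, 0.5, 5.3]
gripper_width: 0.0597
gripper_force: 12.0
```

Call:
carry_out(deltas=[[0.6,[0,0,-15],[0,0,0]],[0.6,[0,0,-40],[0,0,0]],[0.6,[0,0,-75],[0,0,0]],[0.6,[0,0,-105],[0,0,0]],[0.6,[0,0,-120],[0,0,0]],[0.6,[0,0,-120],[0,0,0]]])

```text
time_s: 3.3
tcp_pos: [0.5077, -0.2752, 0.1508]
eef_rot: [-179.9, 0.2, -162.3]
contact_force: [-0.2, -0.1, -2.4]
gripper_width: 0.0597
gripper_force: 12.0
```

```bash
python3 - <<'E'
from h import *
t=tow([0,-68]); s=r.get_state(); p=s['tcp_pos']*1000; y=np.radians(s['eef_rot'][2]); d=t-p[:2]
print(t,p,s['eef_rot'],s['gripper_force'],s['gripper_width'],s['contact_force'],'tool dx,dy',d@[np.cos(y),np.sin(y)],d@[np.sin(y),-np.cos(y)],'rz',-(np.radians(YAW+180-90)-(y+np.pi/2))%(2*np.pi))
E
```

```text
[567.36449715  20.33260116] [ 507.66019004 -275.23666279  150.77705402] [-179.88998774    0.19803053 -162.29783368] 11.999642550945282 0.059695682556147274 [-0.17438619 -0.05300391 -2.36615116] tool dx,dy -146.75078153463227 263.4198211897066 rz 3.397146665496206
```

Call:
carry_out(deltas=[[0.6,[-13,24,0],[0,0,-0.12]],[0.6,[-26,48,0],[0,0,-0.24]],[0.6,[-39,72,0],[0,0,-0.36]],[0.6,[-52,96,0],[0,0,-0.48]],[0.6,[-66,120,0],[0,0,-0.6]],[0.6,[-80,144,0],[0,0,-0.72]],[0.6,[-94,168,0],[0,0,-0.84]],[0.6,[-107,192,0],[0,0,-0.96]],[0.6,[-120,216,0],[0,0,-1.08]],[0.6,[-134,240,0],[0,0,-1.2]],[0.6,[-147,263,0],[0,0,-1.315]],[0.6,[-147,263,0],[0,0,-1.315]]])

```text
time_s: 4.5
tcp_pos: [0.5665, 0.0226, 0.1468]
eef_rot: [179.9, -0.0, -86.6]
contact_force: [0.6, 0.2, -0.4]
gripper_width: 0.0599
gripper_force: 12.0
```

```bash
python3 - <<'E'
from h import *
s=r.get_state(); print(s['tcp_pos'],s['eef_rot'],s['gripper_width'],s['joints'].round(1), tocl(s['tcp_pos']))
a,_=snap('side','side1'); b,_=snap('top','top1')
o=np.zeros((500,800,3),np.uint8); a=cv2.resize(a[150:400,230:430],None,fx=2,fy=2); b=cv2.resize(b[170:420,215:415],None,fx=2,fy=2); o[:,:400]=a;o[:,400:]=b
cv2.imwrite('pics/c2.png',o[...,::-1])
E
```

```text
[0.56650641 0.02262641 0.146783  ] [ 1.79888855e+02 -3.22548822e-03 -8.66226594e+01] 0.059944982061655196 [ 22.   14.3 -19.4  -0.  -56.5 -18.6] [ -0.73441664 -65.66365976]
```

View pics/c2.png

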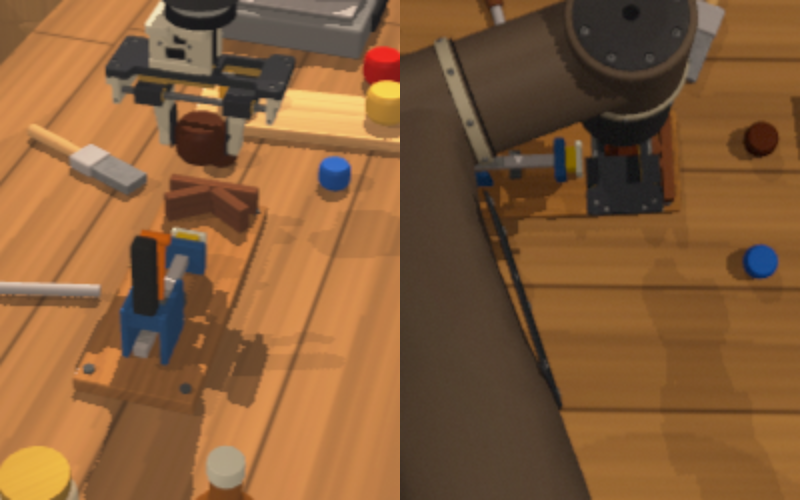

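```bash
python3 - <<'E'
from h import *
z=np.load('pics/top1.npz'); P=pts('top',z['d']); print(z['d'].shape)
for u_,v_ in((225,225),(235,240),(247,225),(235,260),(280,200),(260,210),(300,190),(330,180)): print(u_,v_,P[v_,u_].round(3), tocl(P[v_,u_]).round())
q=P[(P[...,2]>.2)&(abs(tocl(P)[...,1]-140)<45)&(abs(tocl(P)[...,0])<60)]; print(len(q),q.min(0) if len(q) else '')
z=np.load('pics/side1.npz'); P=pts('side',z['d']); C=tocl(P); m=(P[...,2]>.12)&(abs(C[...,0])<60)&(C[...,1]>0)&(C[...,1]<190)
print('side pts over clamp',[(int(a),P[m&(abs(C[...,1]-a)<10)][:,2].min().round(3),P[m&(abs(C[...,1]-a)<10)][:,2].max().round(3)) for a in range(0,190,20) if (m&(abs(C[...,1]-a)<10)).any()])
E
```

```text
(480, 640)
225 225 [0.496 0.17  0.577] [-63.  86.]
235 240 [0.471 0.153 0.593] [-89.  69.]
247 225 [0.498 0.14  0.572] [-63.  55.]
235 260 [0.438 0.147 0.624] [-122.   65.]
280 200 [0.535 0.094 0.572] [-28.   7.]
260 210 [0.52  0.122 0.571] [-41.  36.]
300 190 [0.546 0.065 0.587] [-19. -23.]
330 180 [0.561 0.022 0.589] [ -6. -66.]
1108 [0.49438495 0.18072478 0.5397208 ]
side pts over clamp [(0, np.float64(0.528), np.float64(0.571)), (20, np.float64(0.524), np.float64(0.571)), (40, np.float64(0.536), np.float64(0.572)), (60, np.float64(0.557), np.float64(0.576)), (80, np.float64(0.51), np.float64(0.574)), (100, np.float64(0.121), np.float64(0.573)), (120, np.float64(0.167), np.float64(0.573)), (140, np.float64(0.12), np.float64(0.572)), (160, np.float64(0.122), np.float64(0.571)), (180, np.float64(0.486), np.float64(0.568))]
```

Call:
carry_out(deltas=[[0.6,[2,0,30],[0,0,0]],[0.6,[2,0,60],[0,0,0]],[0.6,[2,0,85],[0,0,0]],[0.6,[2,0,103],[0,0,0]],[0.6,[2,0,112],[0,0,0]],[0.6,[2,0,115],[0,0,0]],[0.6,[2,0,117],[0,0,0]],[0.6,[2,0,118],[0,0,0]],[0.6,[2,0,119],[0,0,0]],[0.6,[2,0,119],[0,0,0]]])

```text
time_s: 5.6
tcp_pos: [0.5667, 0.0181, 0.0296]
eef_rot: [-180.0, 0.0, -87.0]
contact_force: [-1.0, 4.9, 0.9]
gripper_width: 0.0593
gripper_force: 14.7
```

```bash
python3 - <<'E'
from h import *
for i in range(3):
    a,d=snap('side','side2'); s=r.get_state(); print(s['tcp_pos'],s['contact_force'].round(1),tocl(s['tcp_pos']),s['eef_rot'][2])
E
```

```text
[0.56664512 0.01808045 0.02960026] [-1.9  3.6  1.2] [ -0.83857742 -70.21053356] -86.99690477087896
[0.56667091 0.0180955  0.02961484] [-1.6  3.9  1.4] [ -0.81202035 -70.19688223] -86.9900800499162
[0.56664441 0.01807875 0.02957658] [-1.9  4.3  2. ] [ -0.83937343 -70.21219487] -86.98759859610605
```

Call:
carry_out(deltas=[[0.6,[-2,0,0],[0,0,0]],[0.6,[-3,0,0.5],[0,0,0]],[0.6,[-3,0,1],[0,0,0]],[0.6,[-3,0,1],[0,0,0]]])

```text
time_s: 6.15
tcp_pos: [0.5665, 0.0205, 0.0292]
eef_rot: [180.0, -0.1, -86.9]
contact_force: [-2.5, -2.4, 7.0]
gripper_width: 0.0596
gripper_force: 12.0
```

Call:
carry_out(deltas=[[0.72,[0,0,0],[0,0,0]],[0.78,[0,0,0],[0,0,0]],[0.85,[0,0,0],[0,0,0]],[0.85,[0,0,0],[0,0,0]],[0.85,[0,0,-10],[0,0,0]],[0.85,[0,0,-30],[0,0,0]],[0.85,[0,0,-65],[0,0,0]],[0.85,[0,0,-110],[0,0,0]],[1,[0,0,-155],[0,0,0]],[1,[0,0,-180],[0,0,0]],[1,[0,0,-180],[0,0,0]]])

```text
time_s: 7.25
tcp_pos: [0.5688, 0.0216, 0.2141]
eef_rot: [-179.5, 0.1, -86.9]
contact_force: [-0.7, 0.1, 0.4]
gripper_width: 0.0868
gripper_force: 0.0
```

```bash
python3 - <<'E'
from h import *
s=r.get_state(); print(s['tcp_pos'],s['eef_rot'])
a,d=snap('side','side3'); P=pts('side',d); C=tocl(P)
m=(P[...,2]>.056)&(P[...,2]<.068)&(abs(C[...,0])<45)&(C[...,1]<-30)&(C[...,1]>-120)
q=C[m]; print('cheese top',len(q),q.min(0),q.max(0),np.median(P[m][:,2]))
t=tow([0,134]); p=s['tcp_pos']*1000; y=np.radians(s['eef_rot'][2]); dd=t-p[:2]
print(t,'tool dx,dy',dd@[np.cos(y),np.sin(y)],dd@[np.sin(y),-np.cos(y)])
cv2.imwrite('pics/c3.png',cv2.resize(a[150:370,230:430],None,fx=2.5,fy=2.5)[...,::-1])
E
```

```text
[0.56882952 0.0216339  0.21410561] [-1.79519760e+02  8.96027608e-02 -8.69239234e+01]
cheese top 268 [-30.23148903 -94.82227438] [ 24.61176656 -39.28951354] 0.06101677927562954
[556.58139582 222.04458574] tool dx,dy -200.77918807020407 1.4760594915374696
```

View pics/c3.png

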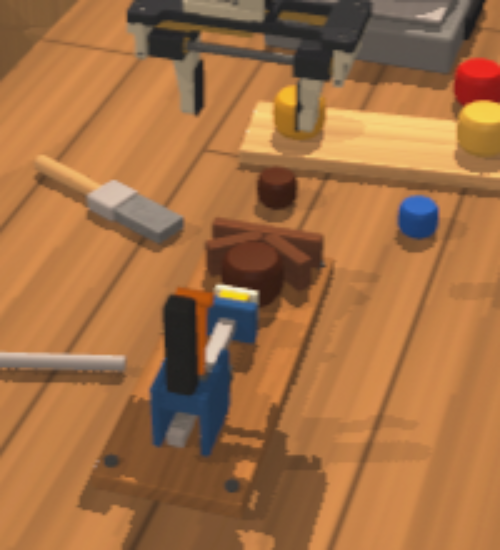

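Call:
carry_out(deltas=[[1,[-17,0,0],[0,0,-0.13]],[1,[-34,0,0],[0,0,-0.26]],[1,[-51,0,0],[0,0,-0.39]],[1,[-68,0,0],[0,0,-0.52]],[1,[-85,0,0],[0,0,-0.65]],[1,[-102,0,0],[0,0,-0.78]],[1,[-119,0,0],[0,0,-0.91]],[1,[-136,0,0],[0,0,-1.04]],[1,[-153,0,0],[0,0,-1.17]],[1,[-170,0,0],[0,0,-1.3]],[1,[-187,0,0],[0,0,-1.43]],[1,[-202,0,0],[0,0,-1.571]]])

```text
time_s: 8.5
tcp_pos: [0.5551, 0.2233, 0.2074]
eef_rot: [179.9, 0.1, 3.4]
contact_force: [1.7, 0.1, -0.6]
gripper_width: 0.0875
gripper_force: 0.0
```

Call:
carry_out(deltas=[[1,[0,0,0],[0,0,0]],[1,[0,0,0],[0,0,0]],[1,[0,0,0],[0,0,0]]])

```text
time_s: 8.8
tcp_pos: [0.5556, 0.2222, 0.208]
eef_rot: [180.0, 0.1, 2.9]
contact_force: [-0.3, 0.1, -0.3]
gripper_width: 0.0875
gripper_force: 0.0
```

```bash
python3 - <<'E'
from h import *
a,d=snap('side','side4'); s=r.get_state(); print(s['tcp_pos'],s['eef_rot'],tocl(s['tcp_pos']),s['joints'].round(1))
t=tow([0,135]); p=s['tcp_pos']*1000; y=np.radians(s['eef_rot'][2]); dd=t-p[:2]
print(t,'tool dx,dy',dd@[np.cos(y),np.sin(y)],dd@[np.sin(y),-np.cos(y)])
b,_=snap('top','top4')
o=np.zeros((500,800,3),np.uint8); a=cv2.resize(a[150:400,230:430],None,fx=2,fy=2); b=cv2.resize(b[170:420,200:400],None,fx=2,fy=2); o[:,:400]=a;o[:,400:]=b
cv2.imwrite('pics/c4.png',o[...,::-1])
E
```

```text
[0.55570133 0.22220372 0.20826427] [1.79977406e+02 3.65623260e-02 2.91305677e+00] [ -0.87031494 134.20588544] [ 40.5  14.1 -10.8  -0.  -65.1  52.4]
[556.52801413 223.04315992] tool dx,dy 0.8682754561878974 -0.7963439979894297
```

View pics/c4.png

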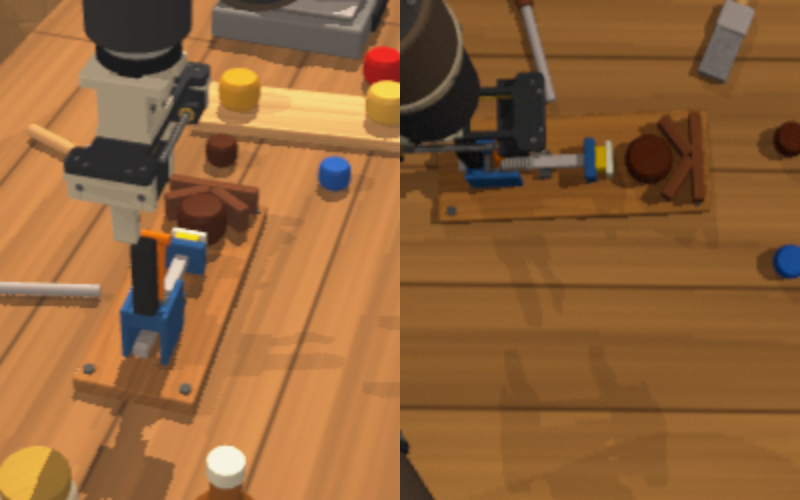

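Call:
carry_out(deltas=[[1,[1,-1,0],[0,0,0]],[1,[1,-1,25],[0,0,0]],[1,[1,-1,40],[0,0,0]],[1,[1,-1,50],[0,0,0]],[1,[1,-1,60],[0,0,0]],[1,[1,-1,70],[0,0,0]],[1,[1,-1,78],[0,0,0]],[1,[1,-1,82],[0,0,0]],[1,[1,-1,82],[0,0,0]],[1,[1,-1,82],[0,0,0]]])

```text
time_s: 9.9
tcp_pos: [0.5571, 0.2241, 0.1269]
eef_rot: [-180.0, -0.0, 3.1]
contact_force: [0.7, -0.4, 0.5]
gripper_width: 0.0876
gripper_force: 0.0
```

```bash
cat > g.py <<'E'
from h import *
def gauge(name):
    im,d=snap('top',name); hsv=cv2.cvtColor(im,cv2.COLOR_RGB2HSV); H,S,V=[hsv[...,i].astype(int) for i in range(3)]
    v,u=np.mgrid[:480,:640]
    G=np.array([[tocl(ray('top',uu,vv,.061)) for uu in range(280,350)] for vv in range(235,265)])
    sl=np.s_[235:265,280:350]; X,Y=G[...,0],G[...,1]; ok=abs(X)<11
    h,s,w=H[sl],S[sl],V[sl]
    # width measured as area / covered width
    px=abs(np.linalg.det(np.array([G[10,31]-G[10,30],G[11,30]-G[10,30]])))
    yel=ok&(h>20)&(h<36)&(s>200)&(w>90); wh=ok&(s<110)&(w>140)&(Y>-60)
    br=ok&(w<75)&(s>90)&(h<15)&(Y<-20)&(Y>-70)
    blue=ok&(h>95)&(h<125)&(s>120)
    st=r.get_state()
    print(name,'t',round(st['time_s'],2),'yellow mm',(yel.sum()*px/22).round(2),'yel y',np.median(Y[yel]).round(1) if yel.any() else None,'pad front',np.percentile(Y[wh],3).round(1) if wh.any() else None,'pad med',np.median(Y[wh]).round(1) if wh.any() else None,'blue med',np.median(Y[blue]).round(1) if blue.any() else None,'cheese front',np.percentile(Y[br],99).round(1) if br.any() else None)
    print('  tcp cl',tocl(st['tcp_pos']).round(1),st['tcp_pos'][2].round(4),'F',st['contact_force'].round(1),'w',st['gripper_width'].round(4),'gf',round(float(st['gripper_force']),1))
    return im
E
python3 -c "
from g import *
gauge('t5')"
```

```text
t5 t 9.95 yellow mm 12.31 yel y -10.1 pad front -22.4 pad med 21.6 blue med 4.3 cheese front -26.8Traceback (most recent call last):
  File "<string>", line 3, in <module>
    gauge('t5')
    ~~~~~^^^^^^
  File "g.py", line 15, in gauge
    print('  tcp cl',tocl(st['tcp_pos']).round(1),st['tcp_pos'][2].round(4),'F',st['contact_force'].round(1),'w',st['gripper_width'].round(4),'gf',round(float(st['gripper_force']),1))
                                                                                                                 ^^^^^^^^^^^^^^^^^^^^^^^^^
AttributeError: 'float' object has no attribute 'round'
```

```bash
sed -i "s/st\['gripper_width'\].round(4)/round(st['gripper_width'],4)/" g.py
```

Call:
carry_out(deltas=[[0.9,[0,0,0],[0,0,0]],[0.8,[0,0,0],[0,0,0]],[0.7,[0,0,0],[0,0,0]],[0.6,[0,0,0],[0,0,0]],[0.5,[0,0,0],[0,0,0]],[0.4,[0,0,0],[0,0,0]],[0.4,[0,0,0],[0,0,0]],[0.4,[0,0,0],[0,0,0]]], squeeze=20)

```text
time_s: 10.75
tcp_pos: [0.5571, 0.2227, 0.1273]
eef_rot: [179.9, -0.0, 3.0]
contact_force: [0.9, -7.1, 5.3]
gripper_width: 0.0356
gripper_force: 3.6
```

```bash
python3 -c "
from g import *
gauge('t6')"
```

```text
t6 t 10.8 yellow mm 12.31 yel y -19.7 pad front -32.0 pad med 17.9 blue med -5.5 cheese front -36.8
  tcp cl [  0.5 134.6] 0.1273 F [-0.2 -8.6  6.1] w 0.0351 gf 3.5
```

Call:
carry_out(deltas=[[0.6,[0,0,0],[0,0,0]],[0.8,[0,0,0],[0,0,0]],[0.97,[0,0,0],[0,0,0]],[0.97,[0,0,0],[0,0,0]],[0.97,[0,0,0],[0,0,0]]])

```text
time_s: 11.3
tcp_pos: [0.5565, 0.224, 0.126]
eef_rot: [180.0, 0.0, 3.0]
contact_force: [0.6, -2.5, -1.9]
gripper_width: 0.0702
gripper_force: 1.1
```

Call:
carry_out(deltas=[[0.85,[0,0,0],[0,0,0]],[0.75,[0,0,0],[0,0,0]],[0.67,[0,0,0],[0,0,0]],[0.6,[0,0,0],[0,0,0]],[0.54,[0,0,0],[0,0,0]],[0.48,[0,0,0],[0,0,0]],[0.44,[0,0,0],[0,0,0]],[0.41,[0,0,0],[0,0,0]],[0.41,[0,0,0],[0,0,0]],[0.41,[0,0,0],[0,0,0]]])

```text
time_s: 12.3
tcp_pos: [0.5566, 0.2227, 0.1274]
eef_rot: [179.9, 0.0, 3.1]
contact_force: [-1.6, -7.2, 5.4]
gripper_width: 0.0363
gripper_force: 3.8
```

```bash
python3 -c "
from g import *
im=gauge('t7')
cv2.imwrite('pics/c7.png',cv2.resize(im[210:300,210:370],None,fx=5,fy=5)[...,::-1])"
```

```text
t7 t 12.35 yellow mm 11.49 yel y -29.3 pad front -41.7 pad med 14.3 blue med -16.1 cheese front -46.2
  tcp cl [1.000e-01 1.347e+02] 0.1274 F [-1.8 -8.3  6.1] w 0.036 gf 3.8
```

View pics/c7.png

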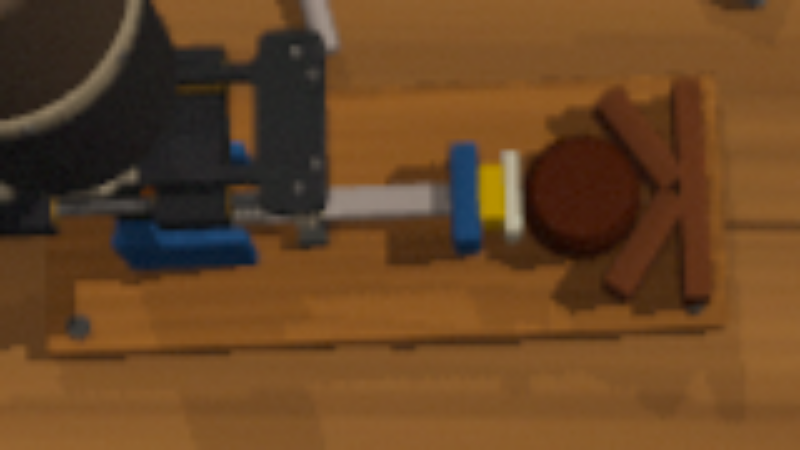

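Call:
carry_out(deltas=[[0.6,[0,0,0],[0,0,0]],[0.8,[0,0,0],[0,0,0]],[0.97,[0,0,0],[0,0,0]],[0.97,[0,0,0],[0,0,0]],[0.97,[0,0,0],[0,0,0]],[0.97,[0,0,0],[0,0,0]],[0.97,[0,0,0],[0,0,0]],[0.97,[0,0,0],[0,0,0]]])

```text
time_s: 13.15
tcp_pos: [0.5572, 0.2246, 0.1268]
eef_rot: [-180.0, -0.1, 3.1]
contact_force: [-0.2, 0.4, -0.2]
gripper_width: 0.0844
gripper_force: 0.0
```

```bash
python3 -c "
from g import *
gauge('t8')"
```

```text
t8 t 13.2 yellow mm 11.76 yel y -29.3 pad front -41.7 pad med 14.3 blue med -16.1 cheese front -46.2
  tcp cl [  0.7 136.5] 0.1268 F [ 0.8 -1.  -0.3] w 0.0846 gf 0.0
```

Call:
carry_out(deltas=[[0.85,[0,0,0],[0,0,0]],[0.8,[0,0,0],[0,0,0]],[0.75,[0,0,0],[0,0,0]],[0.7,[0,-1,0],[0,0,0]],[0.65,[0,-2,0],[0,0,0]],[0.6,[0,-3,0],[0,0,0]],[0.6,[0,-3,0],[0,0,0]],[0.6,[0,-3,0],[0,0,0]]])

```text
time_s: 14.0
tcp_pos: [0.5569, 0.2245, 0.1276]
eef_rot: [179.8, 0.0, 3.0]
contact_force: [1.4, -11.7, 9.9]
gripper_width: 0.0528
gripper_force: 6.2
```

```bash
python3 -c "
from g import *
gauge('t9')"
```

```text
t9 t 14.05 yellow mm 7.39 yel y -31.9 pad front -41.7 pad med 14.4 blue med -20.0 cheese front -46.2
  tcp cl [  0.5 136.4] 0.1276 F [  1.7 -12.4   9.6] w 0.0526 gf 6.2
```

Call:
carry_out(deltas=[[0.58,[0,0,0],[0,0,0]],[0.56,[0,0,0],[0,0,0]],[0.54,[0,0,0],[0,0,0]],[0.54,[0,0,0],[0,0,0]],[0.54,[0,0,0],[0,0,0]]])

```text
time_s: 14.55
tcp_pos: [0.557, 0.224, 0.1278]
eef_rot: [179.8, 0.0, 3.0]
contact_force: [1.9, -13.8, 10.7]
gripper_width: 0.0477
gripper_force: 7.1
```

```bash
python3 -c "
from g import *
im=gauge('t10'); gauge('t11')
cv2.imwrite('pics/c10.png',cv2.resize(im[225:275,285:365],None,fx=10,fy=10,interpolation=cv2.INTER_CUBIC)[...,::-1])
print(im[248,290:312].tolist())"
```

```text
t10 t 14.6 yellow mm 5.2 yel y -32.3 pad front -41.7 pad med 15.5 blue med -22.1 cheese front -46.3
  tcp cl [  0.5 135.9] 0.1277 F [  1.  -14.3  11.2] w 0.0477 gf 7.1
t11 t 14.65 yellow mm 5.2 yel y -32.3 pad front -41.7 pad med 15.5 blue med -22.1 cheese front -46.2
  tcp cl [  0.5 135.9] 0.1278 F [  1.3 -13.4  10.6] w 0.0474 gf 7.1
[[148, 134, 124], [149, 134, 124], [147, 132, 124], [147, 134, 125], [148, 135, 124], [148, 134, 124], [146, 134, 122], [148, 134, 124], [116, 104, 97], [97, 87, 81], [94, 84, 79], [96, 86, 80], [63, 63, 72], [32, 61, 94], [31, 66, 103], [31, 66, 104], [29, 65, 104], [29, 67, 105], [164, 130, 45], [182, 144, 0], [182, 145, 0], [170, 143, 60]]
```

View pics/c10.png

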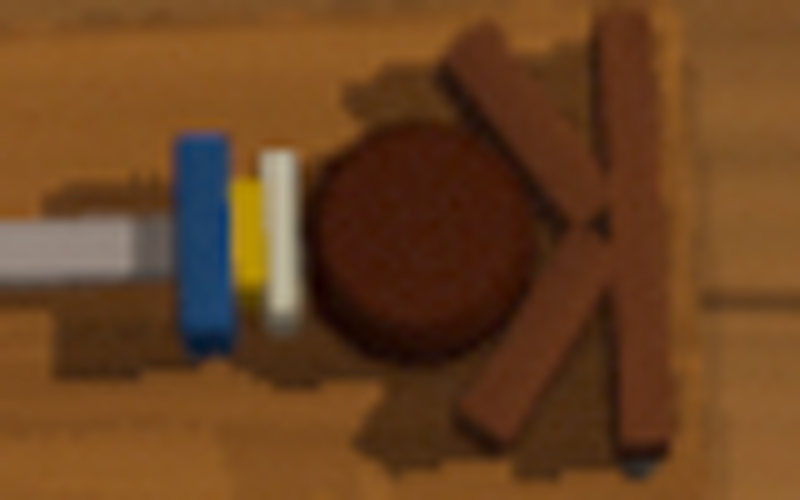

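```bash
cat > sp.py <<'E'
from h import *
import sys
lin=lambda c:np.where(c<=10,c/3294.6,((c/255+.055)/1.055)**2.4)
def meas(n):
    L=lin(np.load(f'pics/{n}.npz')['im'].astype(float)); out=[]
    for row in range(244,253):
        a=L[row]; best=None
        Y=[tocl(ray('top',u,row,.061))[1] for u in range(640)]; 
        # yellow fully: R high,B~0
        ye=[u for u in range(288,325) if a[u,0]>.3 and a[u,2]<.006]
        if not ye: continue
        u0,u1=ye[0],ye[-1]; mid=(u0+u1)//2; Yl=a[mid]; 
        bl=a[u0-4]; wh=a[u1+1:u1+5].max(0)
        f0=sum(np.clip((a[u,0]-bl[0])/(Yl[0]-bl[0]),0,1) for u in (u0-2,u0-1))   # red step blue->yellow
        f1=sum(np.clip((wh[2]-a[u,2])/(wh[2]),0,1) for u in (u1+1,) )
        px=abs(Y[mid+1]-Y[mid]); out.append((f0*px,f1*px,(u1-u0+1)*px))
    o=np.array(out); return len(o),np.median(o.sum(1)).round(2),o.sum(1).mean().round(2),o.sum(1).std().round(2)
if __name__=='__main__':
    for n in sys.argv[1:]: print(n,meas(n))
E
python3 sp.py top0 t5 t6 t7 t8 t9 t10 t11
```

```text
Traceback (most recent call last):
  File "sp.py", line 19, in <module>
    for n in sys.argv[1:]: print(n,meas(n))
                                   ~~~~^^^
  File "sp.py", line 8, in meas
    Y=[tocl(ray('top',u,row,.061))[1] for u in range(640)];
            ~~~^^^^^^^^^^^^^^^^^^
  File "h.py", line 10, in ray
    f,cx,cy,V=cal(n); I=np.linalg.inv(V); d=I[:3,:3]@[(u-cx)/f,(v-cy)/f,1]; o=I[:3,3]
              ~~~^^^
  File "h.py", line 4, in cal
    c=r.get_calibration(n); f=240/np.tan(np.radians(c['fov_y'])/2); return f,c['cx'],c['cy'],np.array(c['view'])
ValueError: time passes only in moves, steps and waits
```

```bash
sed -i "/Y=\[tocl/d; s/px=abs(Y\[mid+1\]-Y\[mid\])/px=2.37/" sp.py; python3 sp.py top0 t5 t6 t7 t8 t9 t10 t11
```

```text
top0 (9, np.float64(12.95), np.float64(12.94), np.float64(0.13))
t5 (9, np.float64(12.92), np.float64(12.93), np.float64(0.1))
t6 (9, np.float64(13.06), np.float64(13.05), np.float64(0.11))
t7 (9, np.float64(12.73), np.float64(12.63), np.float64(0.32))
t8 (9, np.float64(12.69), np.float64(12.59), np.float64(0.34))
t9 (9, np.float64(9.65), np.float64(9.68), np.float64(0.22))
t10 (9, np.float64(8.44), np.float64(8.47), np.float64(0.21))
t11 (9, np.float64(8.44), np.float64(8.47), np.float64(0.21))
```

Call:
carry_out(deltas=[[0.52,[0,0,0],[0,0,0]],[0.5,[0,0,0],[0,0,0]],[0.48,[0,0,0],[0,0,0]],[0.48,[0,0,0],[0,0,0]],[0.48,[0,0,0],[0,0,0]]])

```text
time_s: 15.15
tcp_pos: [0.557, 0.2236, 0.1278]
eef_rot: [179.7, 0.0, 3.0]
contact_force: [0.2, -16.4, 11.7]
gripper_width: 0.0425
gripper_force: 7.9
```

```bash
python3 - <<'E'
from h import *
for i in range(2):
    snap('top',f't2{i}'); s=r.get_state(); print(s['time_s'],s['tcp_pos'],s['contact_force'].round(1),s['gripper_width'],s['gripper_force'])
E
python3 sp.py t20 t21
```

```text
15.2 [0.55699741 0.2235595  0.12784614] [  1.2 -16.8  11.6] 0.04265170552240488 7.94394850730896
15.25 [0.5569821  0.22356002 0.12782416] [  1.3 -14.6  10.7] 0.04248900104942835 7.941066920757294
t20 (9, np.float64(7.24), np.float64(7.31), np.float64(0.22))
t21 (9, np.float64(7.2), np.float64(7.24), np.float64(0.28))
```

```bash
python3 -c "
from plant import r
print(r.close_job())"
```

```text
the job is handed in; nothing more can be done
None
```

The brown cheese is off the board and seated in the V stop, with the pad holding it and the trigger still squeezed; the gauge is about 5.7–6 mm in (about 12 N), and I handed the job in at about 15 s, though no verdict came back.

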